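Fit the green cap chuck on the decapper's square drive

ROBOT

A 7-joint arm with a two-finger parallel gripper is mounted at the origin on a cart in front of the work surface, level with it; the furniture and walls round the work are solid. World frame = base frame: x ahead of the robot, y to its left, z up, the work surface at z = 0. Lengths are in m, angles in rad, forces in N, time in s.
With the tool pointing down it reaches from about 0.4 to 0.9 m from the base axis. Payload 5.6 kg.
Tool frame: the origin (TCP) lies at the very end of the fingers, on their centre line; the grasp point (between the pads) lies 19 mm behind it (manip.pinch_z is the distance from the TCP to the grasp point, in m); z points along the fingers, y is the direction in which the jaws open and shut (so a half turn about z gives the same grasp; the last joint's range is limited). The gripper opens to 92 mm and grips with 3 to 60 N. Pads are 20 mm wide; open, the fingers measure 128 mm over their backs; the gripper's body (75 mm by 189 mm) begins 69 mm behind the grasp point.
Start: joints at [1.289, 0.468, -0.012, 1.603, 0.006, 1.071, -0.056], TCP at [0.154, -0.632, 0.215] pointing down, gripper open.
Joint ranges: [-2.53, 2.53], [-0.31, 2.02], [-1.57, 1.55], [0.28, 2.44], [-1.29, 4.43], [0.15, 1.84], [-2.92, 2.92]. Speed limits (rad/s): [2.57, 2.57, 3.14, 3.14, 3.14, 3.14, 3.14].

INTERFACE

Orientations are given as a rotation vector (axis times angle).
In Python, from plant import readout, vision, job, manip gives the robot as it stands.
- The arm moves only by the tool move_arm, never from a script. Its argument "commands" is a list of rows, each a list of 7 numbers: the turn, a rotation vector about the tool's x, y, z in units of 0.1 rad (1.0 is 0.1 rad), then the shift along the tool's x, y, z in units of 2 cm (1.0 is 2 cm), then the opening, from 0 (shut) to 1 (fully open). A call has exactly 5 rows; each row shifts and turns the commanded pose from where the row before left it, along the tool's axes as they then stand; what a row does not reach is not made up. A row lasts 1/12 s, in which the tool goes at most 41.7 mm and 7.16 degrees, less where a joint would pass 70% of its speed; a pose out of reach is approached as far as the arm can. A call with a number of a shift or a turn outside -1 to 1 is refused whole. A call with a gripper value outside its range is refused whole. The fingers move at their own pace and stop on an object; the grip force is fixed at half the most. Time passes only in rows, so rows that do not move let the fingers close, or fill a call up. It gives the time, the measured TCP pose, the force and the opening at its end, in the units of the state.
- readout.get_state(): the state, without advancing time (a new reading comes with each control period).
- vision.get_image(name): name is "scene" or "top" or "wrist"; returns a dict with "pixels" (480x640x3 uint8, blue, green, red), "mtx" (3x3 intrinsics, pixels), "origin" and "orientation" of the camera in the world. Camera axes: x right, y down, z forward; pixel columns grow to the right and rows downward; lengths in m; the calibration is good to about 2 mm. A picture is of the moment at which its call begins. There is no depth.
- job.sign_off(): hands the job in, once; it reports no verdict.
Trained networks look in the newest picture that a camera, given by its name, has taken for a name from the list of things; names that differ only in an ending like _2 or _b are one class to them, and where a whole thing is asked for, a point or a joint stands for the part that bears it (a point fixed in the world has none). Each returns a list of dicts, best first, with "conf" (0 to 1); they miss things now and then, are a little off and sometimes report something else, mostly with a low value. They report only what shows in the picture. A call takes as long as a camera call.
- vision.recognise(camera, target): "rect" ([left, top, width, height] in pixels, round what is visible of it).
- vision.masks_of(camera, target): "region" (480x640 bool, what is visible of it) and "rect" ([left, top, width, height] in pixels, round what is visible of it).
The state is a dict: "time": time; "q": joint angles; "qvel": joint speeds; "tau": joint torques, N m; "position": TCP position; "tcp_rot": TCP orientation; "wrist_force": force on the tool from outside, world axes, zero at the start; "ft_torque": the same for the moment, N m; "opening": finger opening in m.
Only numpy, scipy, OpenCV 4.12 (cv2) and the standard library are available. Lean on these libraries where they do the work, as an engineer would, in place of code of your own. Each camera call takes 0.05 s, during which the arm holds its last target. There are 200 camera calls.

TASK

The tube decapper is to be set up for green-capped tubes. Pick up the cap chuck with the green collar, put it upright over the square drive of the decapper with the flats in line, push it straight down until the sprung balls click and it sits fully home on the flange, then let go. Push it on under the gripper rather than dropping it, and leave the red and the blue chuck where they stand.

Things in the scene. Friction and masses are not known exactly. Their poses are not given: they have to be found in the camera images.
- chuck_green: cap chuck: 46 x 46 mm square aluminium body 44 mm high, round green collar (43 mm diameter) above, 59.5 mm in all, about 0.15 kg, standing. Origin: centre of underside; z up, x, y square to its sides. Underside: square bore parallel to the sides, 36 mm wide at the mouth, narrowing to 21 mm at 10.5 mm up, 36 mm deep, a ball dimple in all four walls (any quarter turn fits)
- chuck_red: bystander: cap chuck of the same make and size as the green one, with a red collar. Origin: centre of its underside, z up
- chuck_blue: bystander: cap chuck of the same make and size as the green one, with a blue collar. Origin: centre of its underside, z up
- drive: 19 mm square steel drive, upright on a low white box (150 x 120 mm); greased, turns easily about z. Origin: on its axis, on the dark flange (52 mm above worktop) where the chuck's underside rests when home. z up, x, y square to its flats. 24 mm high plus 8 mm taper to 9 mm. Brass balls 17 mm up on its +x, -x flats stop the chuck about 10 mm short of home until pushed on with 10 to 20 N

How it is judged:
By the outcome, as a careful person would: the job done as asked, in the order asked, and still so for the second after the job is handed in, with the robot touching nothing.
It also fails if it takes over 38 s, if anything falls off the work surface, if the arm or the gripper's body presses on something with over 40 N, if the wrist force passes 120 N, or if a joint passes its speed limit or range.

## Working session

There is one attempt and no reset: what is moved stays moved. The work goes in short steps, Python scripts to look and compute and a tool call to move; the robot and the scene stay as the last step left them, time stands still between calls to the robot, and variables do not carry over. Pictures are saved under pics/ and viewed, about 8 in all and at most 12, crops included, and the job is handed in when it is done.

Besides the shell and the picture viewer there is one more tool, called after "Call:" as name(argument=value, ...) on one line, values as JSON. move_arm: Moves the arm, as the interface text tells. Its arguments: {"type":"object","properties":{"commands":{"type":"array"}},"required":["commands"]}

```bash
mkdir -p pics; ls
python3 - <<'E'
from plant import readout, vision, job, manip
import cv2,numpy as np
s=readout.get_state();print({k:np.round(v,3).tolist() for k,v in s.items()}, manip.pinch_z)
ims=[]
for n in("scene","top"):
    i=vision.get_image(n);ims.append(i["pixels"]);print(n,i["mtx"],i["origin"],i["orientation"])
    for t in("chuck_green","chuck_red","chuck_blue","drive"):
        print(t,[(r["rect"],round(r["conf"],2)) for r in vision.recognise(n,t)][:3])
cv2.imwrite("pics/a_scene.png",ims[0]);cv2.imwrite("pics/a_top.png",ims[1])
E
```

```text
pics
{'time': 0.0, 'q': [1.289, 0.468, -0.012, 1.604, 0.006, 1.071, -0.056], 'qvel': [0.0, -0.002, -0.0, 0.0, -0.0, -0.0, 0.0], 'tau': [0.0, -52.058, -0.013, -24.375, -0.057, 0.017, 0.0], 'position': [0.154, -0.631, 0.214], 'tcp_rot': [-3.118, -0.374, 0.0], 'wrist_force': [0.076, 0.207, 0.376], 'ft_torque': [0.026, -0.013, -0.031], 'opening': 0.092} 0.0187
scene [[575.10310281   0.         330.96548466]
 [  0.         575.10310281 242.67523184]
 [  0.           0.           1.        ]] [-0.09138508  0.50937445  0.89540468] [-1.25883037  2.37359206 -0.87395098]
chuck_green [([359.4, 202.8, 29.3, 36.1], 0.93)]
chuck_red [([426.1, 169.1, 34.9, 36.3], 0.94)]
chuck_blue [([314.4, 241.9, 24.7, 34.4], 0.78)]
drive [([216.4, 261.5, 28.3, 19.9], 0.68)]
top [[497.08834657   0.         322.3254778 ]
 [  0.         497.08834657 247.5242269 ]
 [  0.           0.           1.        ]] [0.27871371 0.07700681 1.02955082] [-2.22768575  1.9614455  -0.22116574]
chuck_green [([367.1, 237.1, 29.6, 24.8], 0.72)]
chuck_red [([453.0, 254.1, 34.0, 31.5], 0.65)]
chuck_blue [([297.5, 243.6, 31.9, 32.6], 0.75)]
drive [([216.6, 201.1, 27.1, 28.9], 0.91)]
```

Run:
```python
import cv2,numpy as np
a=cv2.imread("pics/a_scene.png");b=cv2.imread("pics/a_top.png")
A=cv2.resize(a[130:330,180:500],None,fx=2.4,fy=1.5*1.0) if 0 else cv2.resize(a[140:330,180:500],(500,297),interpolation=3)
B=cv2.resize(b[170:320,190:510],None,fx=2.5,fy=2.5,interpolation=3)
cv2.imwrite("pics/b.png",B); cv2.imwrite("pics/c.png",a)
```

```text
(no output)
```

View pics/b.png

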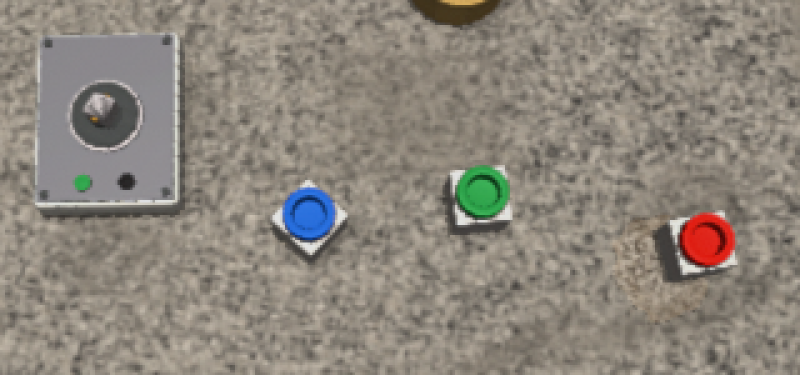

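View pics/c.png

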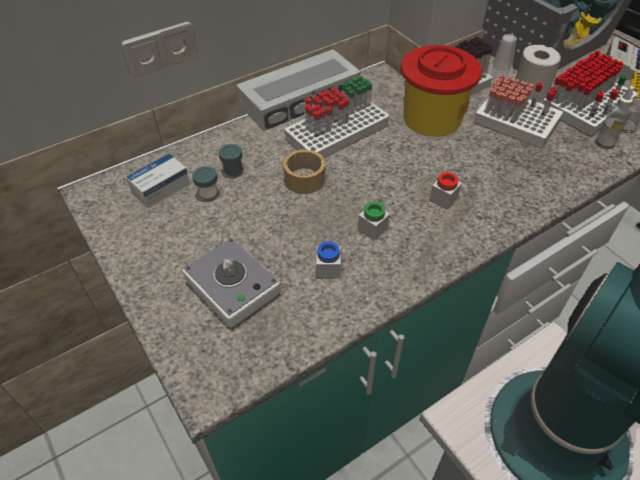

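```bash
cat > h.py <<'E'
from plant import readout, vision, job, manip
import cv2,numpy as np
from scipy.spatial.transform import Rotation as R
def ray(i,u,v,z):
    d=R.from_rotvec(i["orientation"]).as_matrix()@np.linalg.solve(i["mtx"],[u,v,1]); o=np.array(i["origin"])
    return (o+d*(z-o[2])/d[2])
def proj(i,P):
    p=(np.atleast_2d(P)-i["origin"])@R.from_rotvec(i["orientation"]).as_matrix(); p=p@np.array(i["mtx"]).T; return p[:,:2]/p[:,2:]
def mask(px,c):
    h=cv2.cvtColor(px,cv2.COLOR_BGR2HSV); H,S,V=h[...,0],h[...,1],h[...,2]
    m={"g":(H>45)&(H<80),"r":(H<8)|(H>172),"b":(H>100)&(H<125)}[c]&(S>120)&(V>40)
    return m
def rel(P,yaw=None):
    s=readout.get_state(); M=R.from_rotvec(s["tcp_rot"]).as_matrix()
    return M.T@(np.array(P)-s["position"])
E
python3 - <<'E'
from h import *
for n in("top","scene"):
    i=vision.get_image(n)
    for c,t in zip("grb",("chuck_green","chuck_red","chuck_blue")):
        x,y,w,h=[int(a) for a in vision.recognise(n,t)[0]["rect"]]
        m=np.zeros((480,640),bool);m[y-4:y+h+4,x-4:x+w+4]=1
        m&=mask(i["pixels"],c);q=np.argwhere(m);u=(q[:,1].min()+q[:,1].max())/2;v=(q[:,0].min()+q[:,0].max())/2
        print(n,c,len(q),u,v,ray(i,u,v,.0575))
    if n=="top":
        f=lambda x,y,z:ray(i,x/2.5+190-.3,y/2.5+170-.3,z)
        print("flange",f(106,115,.052),"tip",f(102,102,.084))
        print("box",[f(*p,.05).round(3) for p in((37,37),(178,35),(178,204),(37,206))])
        print("green top face",[f(*p,.044).round(3) for p in((450,172),(505,167),(511,222),(457,229))])
    else: print("tip",ray(i,229,259,.084))
print(readout.get_state()["time"])
E
```

```text
top g 333 383.0 246.0 [ 0.51537632 -0.01762733  0.0575    ]
top r 377 472.5 265.5 [ 0.49834774 -0.19829115  0.0575    ]
top b 344 313.0 255.0 [0.47927008 0.11929458 0.0575    ]
flange [0.54083841 0.29433826 0.052     ] tip [0.54243977 0.29215002 0.084     ]
box [array([0.601, 0.363, 0.05 ]), array([0.617, 0.247, 0.05 ]), array([0.475, 0.225, 0.05 ]), array([0.459, 0.337, 0.05 ])]
green top face [array([0.531, 0.01 , 0.044]), array([ 0.541, -0.035,  0.044]), array([ 0.496, -0.044,  0.044]), array([ 0.484, -0.001,  0.044])]
scene g 186 374.5 209.0 [ 0.51456154 -0.01707936  0.0575    ]
scene r 294 448.0 180.5 [ 0.49430143 -0.19546191  0.0575    ]
scene b 325 328.0 251.0 [0.47632796 0.12156471 0.0575    ]
tip [0.5424486  0.29221122 0.084     ]
0.9
```

Call:
move_arm(commands=[[0,0,0,0.99,-1,0,1],[0,0,0,0.99,-1,0,1],[0,0,0,0.99,-1,0,1],[0,0,0,0.99,-1,0,1],[0,0,0,0.99,-1,0,1]])

```text
time: 1.32
position: [0.2268, -0.5098, 0.2147]
tcp_rot: [3.119, 0.374, 0.0]
wrist_force: [0.8, 0.0, -0.3]
opening: 0.0922
```

Call:
move_arm(commands=[[0,0,0,0.99,-1,0,1],[0,0,0,0.99,-1,0,1],[0,0,0,0.99,-1,0,1],[0,0,0,0.99,-1,0,1],[0,0,0,0.99,-1,0,1]])

```text
time: 1.73
position: [0.2994, -0.3893, 0.2148]
tcp_rot: [3.119, 0.374, 0.0]
wrist_force: [0.0, 0.3, 0.5]
opening: 0.092
```

Call:
move_arm(commands=[[0,0,0,0.99,-1,0,1],[0,0,0,0.99,-1,0,1],[0,0,0,0.99,-1,0,1],[0,0,0,0.99,-1,0,1],[0,0,0,0.99,-1,0,1]])

```text
time: 2.15
position: [0.3719, -0.2687, 0.2149]
tcp_rot: [3.119, 0.374, 0.001]
wrist_force: [0.9, -0.6, -0.4]
opening: 0.0917
```

Call:
move_arm(commands=[[0,0,0,0.99,-1,0,1],[0,0,0,0.99,-1,0,1],[0,0,0,0.99,-1,0,1],[0,0,0,0.99,-1,0,1],[0,0,0,0.99,-1,0,1]])

```text
time: 2.57
position: [0.4445, -0.1481, 0.2149]
tcp_rot: [3.119, 0.374, 0.001]
wrist_force: [-0.1, 0.5, -0.3]
opening: 0.0918
```

Call:
move_arm(commands=[[0,0,0,0.99,-1,0,1],[0,0,0,0.99,-1,0,1],[0,0,0,0.99,-1,0,1],[0,0,0,0.99,-1,0,1],[0,0,0,0.99,-1,0,1]])

```text
time: 2.98
position: [0.5171, -0.0276, 0.2148]
tcp_rot: [3.119, 0.374, 0.001]
wrist_force: [0.7, -0.6, 0.6]
opening: 0.0915
```

Run:
```python
from h import *
i=vision.get_image("wrist");cv2.imwrite("pics/w1.png",i["pixels"]);print(i["origin"],i["orientation"],i["mtx"])
q=np.argwhere(mask(i["pixels"],"g"));print(len(q),q.min(0),q.max(0))
print(proj(i,[[.515,-.0175,.0575]]))
```

```text
[ 0.59321035 -0.00864942  0.38570663] [ 2.2859277  -1.79748527 -0.25402686] [[429.40676379   0.         322.24820568]
 [  0.         429.40676379 244.62536979]
 [  0.           0.           1.        ]]
2060 [195 282] [247 332]
[[309.14688897 223.64324757]]
```

View pics/w1.png

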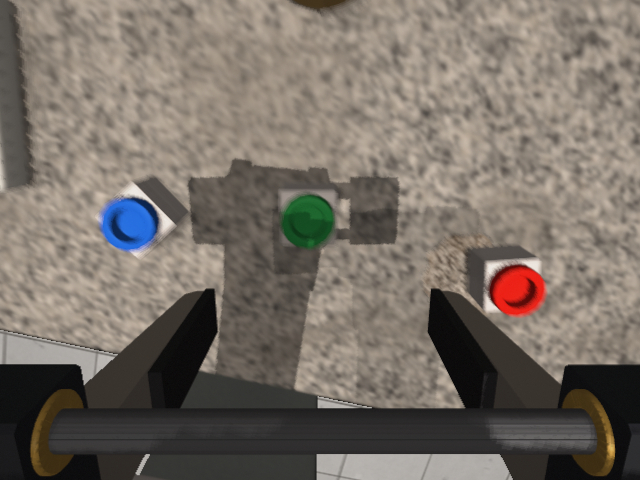

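Run:
```python
from h import *
i=vision.get_image("wrist")
q=np.argwhere(mask(i["pixels"],"g"));v,u=(q.min(0)+q.max(0))/2
c=ray(i,u,v,.0595);print("collar",c)
g=cv2.cvtColor(i["pixels"],cv2.COLOR_BGR2GRAY)
for k in vision.masks_of("wrist","chuck_green")[:1]:
    m=k["region"];print(k["conf"],k["rect"])
    P=[]
    for u in range(283,335,3):
        r=np.argwhere(m[:,u]);P.append(ray(i,u,r.min()-.5,.044))
    P=np.array(P);f=np.polyfit(P[:,1],P[:,0],1);print("edge line yaw of -y:",np.degrees(np.arctan(-f[0])), np.std(P[:,0]-np.polyval(f,P[:,1])))
cv2.imwrite("pics/w2.png",cv2.resize(i["pixels"][170:290,250:380],None,fx=4.5,fy=4.5,interpolation=3))
s=readout.get_state();M=R.from_rotvec(s["tcp_rot"]).as_matrix();print("tool yaw",np.degrees(np.arctan2(M[1,0],M[0,0])))
print("rel",rel([c[0],c[1],.009])/.02)
```

```text
collar [ 0.51621604 -0.01691135  0.0595    ]
0.92 [290.6, 189.8, 57.1, 65.9]Traceback (most recent call last):
  File "<stdin>", line 10, in <module>
    return umr_minimum(a, axis, None, out, keepdims, initial, where)
ValueError: zero-size array to reduction operation minimum which has no identity
```

Run:
```python
from h import *
i=vision.get_image("wrist")
q=np.argwhere(mask(i["pixels"],"g"));v,u=(q.min(0)+q.max(0))/2
c=ray(i,u,v,.0595);print("collar",c,u,v)
cv2.imwrite("pics/w2.png",cv2.resize(i["pixels"][170:290,250:380],None,fx=4.5,fy=4.5,interpolation=3))
s=readout.get_state();M=R.from_rotvec(s["tcp_rot"]).as_matrix();print("tool yaw",np.degrees(np.arctan2(M[1,0],M[0,0])),s["position"],s["time"])
for y in (10,12,14): # predicted top-face corners
    a=np.radians(y);C=np.array([[1,1],[1,-1],[-1,-1],[-1,1]])*.023@np.array([[np.cos(a),np.sin(a)],[-np.sin(a),np.cos(a)]])+c[:2]
    print(y,((proj(i,np.c_[C,[.044]*4])-[250,170])*4.5).round(0).tolist())
print("rel",rel([c[0],c[1],.009])/.02)
```

```text
collar [ 0.51628454 -0.0175682   0.0595    ] 311.0 223.0
tool yaw 13.762607749989026 [ 0.51637549 -0.02837447  0.21440787] 3.1833
10 [[155.0, 84.0], [414.0, 101.0], [394.0, 349.0], [144.0, 332.0]]
12 [[150.0, 88.0], [409.0, 96.0], [398.0, 345.0], [148.0, 337.0]]
14 [[146.0, 92.0], [405.0, 92.0], [403.0, 341.0], [153.0, 341.0]]
rel [ 0.12926875 -0.52628702 10.27030943]
```

View pics/w2.png

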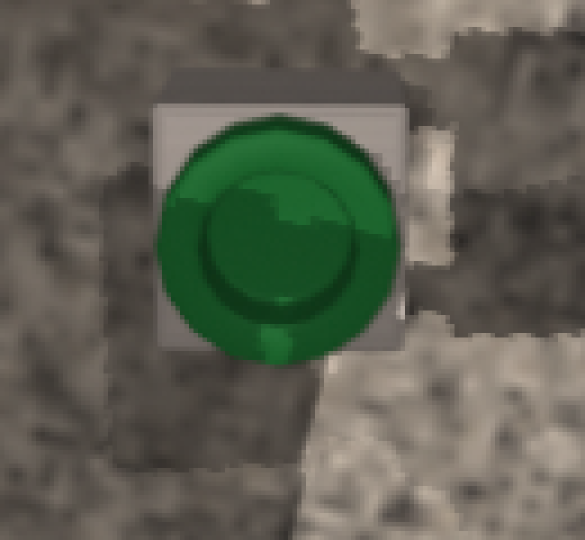

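Call:
move_arm(commands=[[0,0,0,0.04,-0.49,0.8,1],[0,0,0,0,0,1,1],[0,0,0,0,0,1,1],[0,0,0,0,0,1,1],[0,0,0,0,0,1,1]])

```text
time: 3.6
position: [0.5143, -0.0211, 0.1179]
tcp_rot: [3.119, 0.37, -0.0]
wrist_force: [-0.4, 0.5, -0.3]
opening: 0.092
```

Call:
move_arm(commands=[[0,0,0,0,0,1,1],[0,0,0,0,0,1,1],[0,0,0,0,0,0.5,1],[0,0,0,0,0,0,1],[0,0,0,0,0,0,1]])

```text
time: 4.02
position: [0.5147, -0.0199, 0.0687]
tcp_rot: [3.119, 0.372, -0.001]
wrist_force: [0.5, 0.2, 0.7]
opening: 0.0916
```

Run:
```python
from h import *
i=vision.get_image("wrist");cv2.imwrite("pics/w3.png",i["pixels"])
q=np.argwhere(mask(i["pixels"],"g"));v,u=(q.min(0)+q.max(0))/2
c=ray(i,u,v,.0595);print("collar",c,u,v,readout.get_state()["position"])
print("rel",rel([c[0],c[1],.0095])/.02)
```

```text
collar [ 0.5173022  -0.01706624  0.0595    ] 318.0 293.5 [ 0.51535587 -0.01958591  0.06934872]
rel [ 0.12162519 -0.10111329  2.99249022]
```

View pics/w3.png

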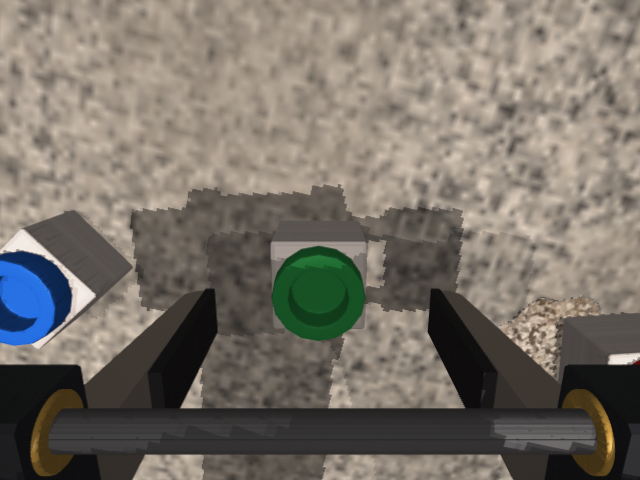

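Call:
move_arm(commands=[[0,0,0,0.04,-0.1,1,1],[0,0,0,0,0,1,1],[0,0,0,0,0,0.7,1],[0,0,0,0,0,0.25,1],[0,0,0,0,0,0,1]])

```text
time: 4.48
position: [0.5152, -0.017, 0.0096]
tcp_rot: [3.119, 0.374, -0.001]
wrist_force: [0.3, -0.6, 1.1]
opening: 0.0919
```

Call:
move_arm(commands=[[0,0,0,0,0,0,0],[0,0,0,0,0,0,0],[0,0,0,0,0,0,0],[0,0,0,0,0,0,0],[0,0,0,0,0,0,0]])

```text
time: 4.9
position: [0.5156, -0.017, 0.0102]
tcp_rot: [3.119, 0.374, 0.002]
wrist_force: [0.5, -0.8, 0.4]
opening: 0.0607
```

Call:
move_arm(commands=[[0,0,0,0,0,0,0],[0,0,0,0,0,0,0],[0,0,0,0,0,0,0],[0,0,0,0,0,0,0],[0,0,0,0,0,0,0]])

```text
time: 5.32
position: [0.5153, -0.017, 0.0097]
tcp_rot: [3.119, 0.374, 0.0]
wrist_force: [-0.2, -0.6, 3.1]
opening: 0.0457
```

Call:
move_arm(commands=[[0,0,0,0,0,-0.5,0],[0,0,0,0,0,-1,0],[0,0,0,0,0,-1,0],[0,0,0,0,0,-1,0],[0,0,0,0,0,-1,0]])

```text
time: 5.73
position: [0.5148, -0.0166, 0.1008]
tcp_rot: [-3.119, -0.375, 0.001]
wrist_force: [-0.2, 0.3, -0.3]
opening: 0.0455
```

Call:
move_arm(commands=[[0,0,0,0,-0.5,-1,0],[0,0,0,0,-0.8,-1,0],[0,0,0,0,-1,-0.5,0],[0,0,0,0,-1,0,0],[0,0,0,0,-1,0,0]])

```text
time: 6.15
position: [0.4949, 0.0675, 0.151]
tcp_rot: [3.119, 0.373, 0.003]
wrist_force: [0.2, -0.4, -1.1]
opening: 0.0457
```

Call:
move_arm(commands=[[0,0,0,0,-1,0,0],[0,0,0,0,-1,0,0],[0,0,0,0.2,-1,0,0],[0,0,0,0.2,-1,0,0],[0,0,0,0.2,-1,0,0]])

```text
time: 6.57
position: [0.4823, 0.1676, 0.15]
tcp_rot: [3.119, 0.374, -0.0]
wrist_force: [0.1, -0.8, -1.6]
opening: 0.0461
```

Call:
move_arm(commands=[[0,0,0,0,-1,0,0],[0,0,0,0,-1,0,0],[0,0,0,0,-1,0,0],[0,0,0,0,-1,0,0],[0,0,0,0,-0.9,0,0]])

```text
time: 6.98
position: [0.4588, 0.2631, 0.1499]
tcp_rot: [-3.119, -0.375, 0.001]
wrist_force: [-0.7, -0.1, -1.5]
opening: 0.046
```

Call:
move_arm(commands=[[0,0,0,0,-0.4,0,0],[0,0,0,0,0,0,0],[0,0,0,0,0,0,0],[0,0,0,0,0,0,0],[0,0,0,0,0,0,0]])

```text
time: 7.4
position: [0.4583, 0.2682, 0.1495]
tcp_rot: [3.119, 0.371, -0.0]
wrist_force: [0.4, 0.0, -1.8]
opening: 0.046
```

Run:
```python
from h import *
i=vision.get_image("wrist");cv2.imwrite("pics/w4.png",i["pixels"])
s=readout.get_state();print(s["position"],s["q"],s["opening"])
print(proj(i,[[.5424,.2922,.084],[.5424,.2922,.052]]),[ (r["rect"],r["conf"]) for r in vision.recognise("wrist","drive")])
```

```text
[0.45828784 0.26834494 0.14950296] [-0.18319498  0.4060455  -0.50269429  1.92549084  0.25187793  0.87209515
 -2.14913564] 0.045814469493051554
[[315.35438974 102.1352796 ]
 [316.08790187 104.25163353]] [([263.4, 56.1, 92.4, 98.4], 0.85)]
```

View pics/w4.png

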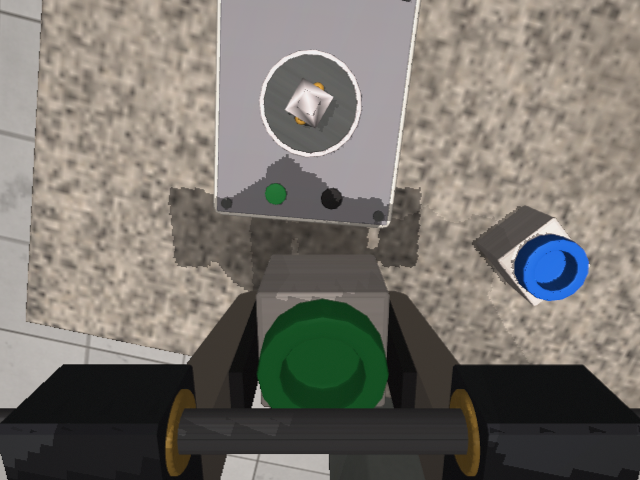

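Run:
```python
import cv2
a=cv2.imread("pics/w4.png");cv2.imwrite("pics/w5.png",cv2.resize(a[45:165,250:370],None,fx=5,fy=5,interpolation=3))
```

```text
(no output)
```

View pics/w5.png

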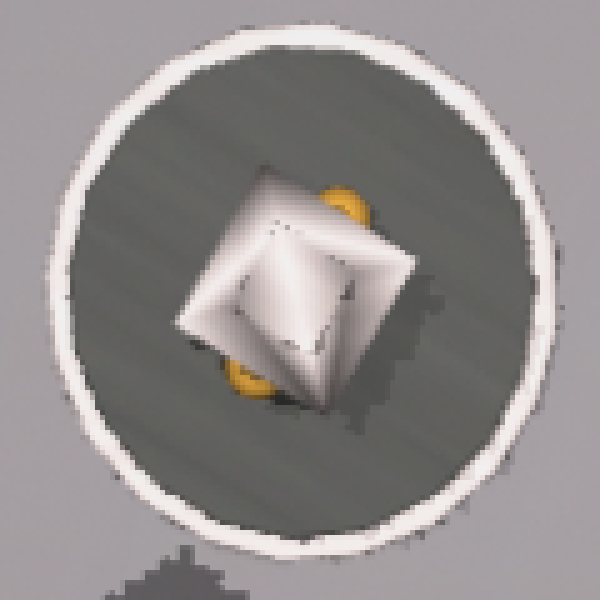

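Run:
```python
from h import *
i=vision.get_image("wrist")
f=lambda x,y,z:ray(i,x/5+250-.4,y/5+45-.4,z)
C=np.array([f(*p,.076) for p in((263,170),(415,262),(325,410),(178,325))]);print("shoulder",C.mean(0),"flange",f(302.5,291.5,.052),"tip",f(293,290,.084))
e=np.roll(C,-1,0)-C;print(np.degrees(np.arctan2(e[:,1],e[:,0]))%90,np.linalg.norm(e,axis=1))
s=readout.get_state();M=R.from_rotvec(s["tcp_rot"]).as_matrix();print(np.degrees(np.arctan2(M[1,0],M[0,0])))
```

```text
shoulder [0.54124465 0.29621751 0.076     ] flange [0.54224256 0.29627862 0.052     ] tip [0.54122959 0.29621831 0.084     ]
[73.84792416 71.12544831 74.34986049 72.65363707] [0.0187225  0.01822617 0.01824035 0.01836938]
13.59557487493281
```

Run:
```python
from h import *
i=vision.get_image("wrist");s=readout.get_state();M=R.from_rotvec(s["tcp_rot"]).as_matrix()
zt=s["position"][2]-.0097+.044
for p in((258,292.5),(387,293)):
    print(p,M.T@(ray(i,*p,zt)-s["position"])*1000)
px=i["pixels"];q=np.argwhere(mask(px,"g")[280:]);print(q.min(0)+[280,0],q.max(0)+[280,0])
v=q[:,0].min()+280;print("collar front",M.T@(ray(i,322,v,zt+.0155)-s["position"])*1000)
```

```text
(258, 292.5) [ 21.80939146 -21.98997363 -34.30808673]
(387, 293) [ 21.5772301   22.17800888 -34.29472252]
[299 257] [407 388]
collar front [ 26.09439313  -0.08981286 -49.80175133]
```

Call:
move_arm(commands=[[0,0,-1,0,0,0,0],[0,0,-1,0,0,0,0],[0,0,-1,0,0,0,0],[0,0,-1,0,0,0,0],[0,0,-1,0,0,0,0]])

```text
time: 8.02
position: [0.458, 0.2694, 0.1496]
tcp_rot: [2.927, 1.141, -0.0]
wrist_force: [-0.5, -0.1, -0.7]
opening: 0.0459
```

Call:
move_arm(commands=[[0,0,-1,0,0,0,0],[0,0,-1,0,0,0,0],[0,0,-1,0,0,0,0],[0,0,-1,0,0,0,0],[0,0,-1,0,0,0,0]])

```text
time: 8.43
position: [0.458, 0.2693, 0.1496]
tcp_rot: [2.554, 1.829, -0.0]
wrist_force: [-0.4, 0.6, -0.5]
opening: 0.046
```

Call:
move_arm(commands=[[0,0,-0.37,0,0,0,0],[0,0,0,0,0,0,0],[0,0,0,0,0,0,0],[0,0,0,0,0,0,0],[0,0,0,0,0,0,0]])

```text
time: 8.85
position: [0.4579, 0.2696, 0.1496]
tcp_rot: [2.525, 1.869, 0.0]
wrist_force: [-0.4, 0.6, -0.6]
opening: 0.0462
```

Run:
```python
from h import *
s=readout.get_state();M=R.from_rotvec(s["tcp_rot"]).as_matrix();print(np.degrees(np.arctan2(M[1,0],M[0,0])),M[:,2],s["q"].round(2) if hasattr(s["q"],"round") else s["q"],s["time"])
for P in([.5415,.2963,0],[.5424,.2930,0]): print(rel(P)/.02)
```

```text
73.04160336457558 [ 1.93839221e-04 -1.77734410e-04 -9.99999965e-01] [-0.01  0.46 -0.73  1.91  0.39  0.91 -1.23] 8.85
[2.49737287 3.60612686 7.48093236]
[2.35267308 3.69729685 7.48097041]
```

Call:
move_arm(commands=[[0,0,0,0.7,0.9,0,0],[0,0,0,0.7,1,0,0],[0,0,0,0.7,1,0.5,0],[0,0,0,0.39,0.75,0.8,0],[0,0,0,0,0,0.8,0]])

```text
time: 9.27
position: [0.5462, 0.2965, 0.1073]
tcp_rot: [2.526, 1.866, 0.006]
wrist_force: [0.3, 0.5, -1.8]
opening: 0.0457
```

Call:
move_arm(commands=[[0,0,0,0,0,0.2,0],[0,0,0,0,0,0,0],[0,0,0,0,0,0,0],[0,0,0,0,0,0,0],[0,0,0,0,0,0,0]])

```text
time: 9.68
position: [0.5424, 0.2965, 0.1048]
tcp_rot: [2.523, 1.871, 0.003]
wrist_force: [-0.6, 0.5, -0.7]
opening: 0.0457
```

Run:
```python
from h import *
i=vision.get_image("wrist");j=vision.get_image("scene")
a=cv2.resize(i["pixels"],(400,300)); p=proj(j,[[.542,.294,.1]])[0].astype(int)
b=cv2.resize(j["pixels"][p[1]-50:p[1]+60,p[0]-60:p[0]+60],(400,366),interpolation=3)
o=np.zeros((366,800,3),np.uint8);o[:300,:400]=a;o[:,400:]=b;cv2.imwrite("pics/w6.png",o)
s=readout.get_state();print(s["position"],s["wrist_force"])
for P in([.5415,.2963,0],[.5424,.2930,0]): print(rel(P)/.02)
```

```text
[0.54238759 0.29630896 0.10456374] [ 0.64107313 -0.19260184 -1.31156565]
[-0.01743549 -0.04891155  5.22811745]
[-0.1622277   0.04211161  5.22811829]
```

View pics/w6.png

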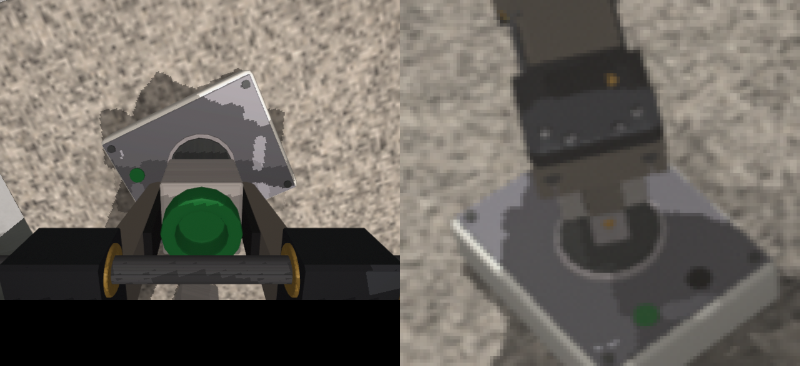

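Call:
move_arm(commands=[[0,0,0,0,0,0.3,0],[0,0,0,0,0,0.3,0],[0,0,0,0,0,0.2,0],[0,0,0,0,0,0.1,0],[0,0,0,0,0,0,0]])

```text
time: 10.2
position: [0.5416, 0.2958, 0.0846]
tcp_rot: [-2.524, -1.871, 0.003]
wrist_force: [0.5, 0.3, -1.5]
opening: 0.0458
```

Call:
move_arm(commands=[[0,0,0,0,0,0.15,0],[0,0,0,0,0,0.15,0],[0,0,0,0,0,0.1,0],[0,0,0,0,0,0.05,0],[0,0,0,0,0,0,0]])

```text
time: 10.62
position: [0.542, 0.296, 0.0762]
tcp_rot: [-2.524, -1.871, 0.001]
wrist_force: [-0.5, -0.4, -1.7]
opening: 0.046
```

Call:
move_arm(commands=[[0,0,0,0,0,0.07,0],[0,0,0,0,0,0.07,0],[0,0,0,0,0,0.06,0],[0,0,0,0,0,0,0],[0,0,0,0,0,0,0]])

```text
time: 11.03
position: [0.5421, 0.2961, 0.0725]
tcp_rot: [2.524, 1.871, -0.0]
wrist_force: [-0.9, 0.6, -1.4]
opening: 0.046
```

Call:
move_arm(commands=[[0,0,0,0,0,0.05,0],[0,0,0,0,0,0.05,0],[0,0,0,0,0,0.05,0],[0,0,0,0,0,0,0],[0,0,0,0,0,0,0]])

```text
time: 11.45
position: [0.5425, 0.2968, 0.0704]
tcp_rot: [-2.524, -1.871, -0.002]
wrist_force: [-1.4, 0.6, 5.1]
opening: 0.0459
```

Call:
move_arm(commands=[[0,0,0,0,0,0.05,0],[0,0,0,0,0,0.05,0],[0,0,0,0,0,0.05,0],[0,0,0,0,0,0.05,0],[0,0,0,0,0,0,0]])

```text
time: 11.87
position: [0.5417, 0.296, 0.0644]
tcp_rot: [-2.523, -1.871, 0.001]
wrist_force: [1.7, 1.6, -8.7]
opening: 0.0457
```

Call:
move_arm(commands=[[0,0,0,0,0,0.05,0],[0,0,0,0,0,0.05,0],[0,0,0,0,0,0.05,0],[0,0,0,0,0,0.0,0],[0,0,0,0,0,0,0]])

```text
time: 12.28
position: [0.5421, 0.2959, 0.0625]
tcp_rot: [2.524, 1.871, -0.001]
wrist_force: [-0.7, 0.0, -0.4]
opening: 0.0457
```

Call:
move_arm(commands=[[0,0,0,0,0,0.05,0],[0,0,0,0,0,0.05,0],[0,0,0,0,0,0.05,0],[0,0,0,0,0,0.0,0],[0,0,0,0,0,0,0]])

```text
time: 12.7
position: [0.543, 0.2968, 0.0617]
tcp_rot: [2.523, 1.87, 0.003]
wrist_force: [-1.8, -1.3, 10.9]
opening: 0.0458
```

Call:
move_arm(commands=[[0,0,0,0,0,0.05,0],[0,0,0,0,0,0.05,0],[0,0,0,0,0,0.0,0],[0,0,0,0,0,0.0,0],[0,0,0,0,0,0,0]])

```text
time: 13.12
position: [0.5431, 0.2969, 0.0616]
tcp_rot: [2.522, 1.869, 0.004]
wrist_force: [-5.9, -5.5, 23.4]
opening: 0.0461
```

Call:
move_arm(commands=[[0,0,0,0,0,-0.1,0],[0,0,0,0,0,-0.1,0],[0,0,0,0,0,0.0,0.6],[0,0,0,0,0,0.0,0.8],[0,0,0,0,0,0,1]])

```text
time: 13.53
position: [0.5421, 0.2961, 0.0613]
tcp_rot: [-2.524, -1.871, 0.001]
wrist_force: [0.1, 0.6, -0.4]
opening: 0.0635
```

Call:
move_arm(commands=[[0,0,0,0,0,0,1],[0,0,0,0,0,0,1],[0,0,0,0,0,0.0,1],[0,0,0,0,0,0.0,1],[0,0,0,0,0,0,1]])

```text
time: 13.95
position: [0.5421, 0.2961, 0.0615]
tcp_rot: [-2.524, -1.871, 0.0]
wrist_force: [-0.2, -0.5, -0.1]
opening: 0.0914
```

Released; rise straight up, clear the chuck, then back off to see it.

Call:
move_arm(commands=[[0,0,0,0,0,-0.5,1],[0,0,0,0,0,-1,1],[0,0,0,0,0,-1,1],[0,0,0,0,0,-1,1],[0,0,0,0,0,-1,1]])

```text
time: 14.37
position: [0.5421, 0.2963, 0.1533]
tcp_rot: [-2.524, -1.871, -0.001]
wrist_force: [-0.1, 0.0, 0.2]
opening: 0.0919
```

Call:
move_arm(commands=[[0,0,0,0,0,-1,1],[0,0,0,0,0,-1,1],[0,0,0,-0.5,0,-0.5,1],[0,0,0,-1,0,0,1],[0,0,0,-1,0,0,1]])

```text
time: 14.78
position: [0.5273, 0.2479, 0.2025]
tcp_rot: [2.522, 1.872, 0.002]
wrist_force: [0.6, -1.2, -0.8]
opening: 0.0919
```

Call:
move_arm(commands=[[0,0,0,-1,0,0,1],[0,0,0,-1,0,0,1],[0,0,0,0,0,0,1],[0,0,0,0,0,0,1],[0,0,0,0,0,0,1]])

```text
time: 15.2
position: [0.5161, 0.2104, 0.2019]
tcp_rot: [-2.524, -1.871, -0.001]
wrist_force: [0.8, -0.6, 0.2]
opening: 0.092
```

Run:
```python
from h import *
i=vision.get_image("wrist");j=vision.get_image("scene")
p=proj(j,[[.542,.294,.1]])[0].astype(int)
b=cv2.resize(j["pixels"][p[1]-50:p[1]+60,p[0]-60:p[0]+60],(400,366),interpolation=3)
o=np.zeros((366,800,3),np.uint8);o[:300,:400]=cv2.resize(i["pixels"],(400,300));o[:,400:]=b;cv2.imwrite("pics/w7.png",o)
for n,k in(("wrist",i),("scene",j)):
    q=np.argwhere(mask(k["pixels"],"g"));
    if n=="scene":q=q[(abs(q-p[::-1])<40).all(1)]
    print(n,len(q),q.min(0),q.max(0))
    for z in(.052,.062):
        t=np.linspace(0,6.28,60);P=lambda h:proj(k,np.c_[.542+.0215*np.cos(t),.295+.0215*np.sin(t),t*0+z+h])
        A=np.r_[P(.0595),P(.044)];print(z,A.min(0)[::-1],A.max(0)[::-1])
for t in("chuck_red","chuck_blue"):print(t,[r["rect"] for r in vision.recognise("scene",t)][:1])
s=readout.get_state();print(s["time"],s["position"],s["wrist_force"])
```

```text
wrist 4573 [ 62 233] [138 359]
0.052 [ 62.22163638 286.00198375] [140.52386458 360.30865502]
0.062 [ 59.85414584 284.5730579 ] [141.34580246 361.86735011]
scene 267 [243 214] [260 236]
0.052 [240.83977387 213.40147874] [265.1634266  238.98690497]
0.062 [237.18571175 212.55046289] [261.63654173 238.34032262]
chuck_red [[430.3, 169.3, 29.6, 36.4]]
chuck_blue [[316.0, 239.4, 26.5, 38.6]]
15.4 [0.51585862 0.21106499 0.20152022] [-0.55588069 -0.36558204 -0.07773271]
```

View pics/w7.png

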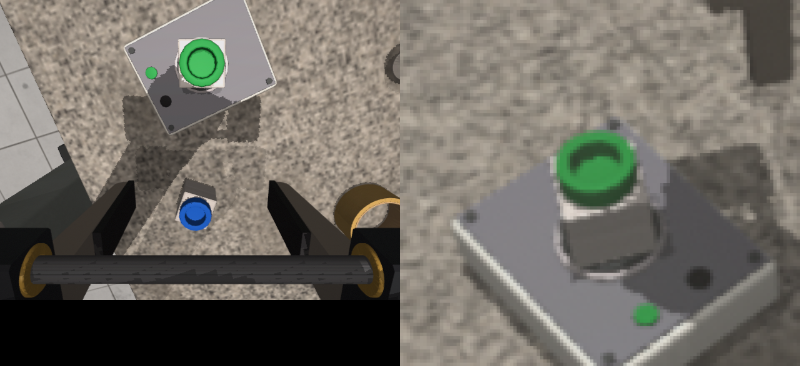

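```bash
python3 -c "
from plant import job; print(job.sign_off())"
```

```text
the job is handed in; nothing more can be done
None
```

The green chuck is on the decapper drive, fully home on the flange. I released it, moved the arm clear and handed the job in at about 15.4 s.

**Seating:** I turned the chuck in line with the flats and pushed it on under the gripper. The balls resisted at about 10 mm above home, then clicked through. It stopped hard at the expected height: tool at 61.6 mm against 61.7 mm expected. It held there under about 23 N.

**Last checks:**
- **Wrist and scene pictures:** both show the chuck upright and centred on the flange. The collar outline fits the home height (52 mm) better than the height short of home (62 mm). The scene view was off by 2 to 5 pixels on two edges.
- **Red and blue chucks:** the detector finds them within 2 to 4 pixels of where they stood at the start, which is its normal scatter.
- **Robot:** the wrist force was under 1 N and the arm was touching nothing.

**Disagreement:** the wrist camera and the fixed cameras differed by about 3 to 4 mm on the drive's position. I aimed between them, and the chuck entered with almost no side force.

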